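# Make up two blood-sampling kits

## Task

Make up the two kits: in the long tray put the lancet box in the long end pocket (lying along the tray), the amber dropper bottle in the middle pocket and the tall jar in the other end pocket; in the short tray put the low wide jar in the larger pocket and the square bottle in the smaller one. Everything stands upright flat on its pocket's floor, and nothing may be tipped over on the way. Leave the thin vial, the notebook and the timer where they are.

Things in the scene. Friction and masses are not known exactly. Their poses are not given: they have to be found in the camera images.
- long_tray: Steel tray, 72 mm (x) by 236 mm (y), with three pockets in a row along its y, each 64 mm wide in x. Fixed. Origin: centre of its underside, z up. Floor top at z = 3 mm; all walls 4 mm thick, tops at z = 12 mm. Pocket centres (x = 0) and lengths in y: long end pocket y = -64 mm, 100 mm long; middle pocket y = +17 mm, 54 mm long; other end pocket y = +81 mm, 66 mm long.
- short_tray: Steel tray, 84 mm (x) by 148 mm (y), with two pockets in a row along its y, each 76 mm wide in x. Fixed. Origin: centre of its underside, z up. Floor top at z = 3 mm; all walls 4 mm thick, tops at z = 12 mm. Pocket centres (x = 0) and lengths in y: larger pocket y = -32 mm, 76 mm long; smaller pocket y = +40 mm, 60 mm long.
- lancet_box: Closed grey plastic box with paper labels and a dark lid seam, 76 mm long (its x), 36 mm wide (its y), 55 mm tall, standing on its base. Origin: centre of its underside, z up. About 0.1 kg.
- dropper: Slim amber dropper bottle, upright, with a black pointed nozzle cap: round body 32 mm in diameter up to 56 mm, then a shoulder and a 19 mm cap, 92 mm tall in all. Origin: centre of its underside, z up. About 0.06 kg.
- tall_jar: Tall round grey jar with a paper label and a white screw lid of the same width: 44 mm in diameter, 80 mm tall, upright. Origin: centre of its underside, z up. About 0.09 kg.
- wide_jar: Low wide round grey jar with a paper label and a white screw lid of the same width: 52 mm in diameter, 52 mm tall, upright. Origin: centre of its underside, z up. About 0.09 kg.
- square_bottle: Square grey plastic bottle, 38 by 38 mm (its x and y) and 58 mm tall to its flat shoulder, with a round 29 mm white cap on top, 76 mm tall in all, upright. Origin: centre of its underside, z up. About 0.09 kg.
- vial: Spare, belongs to neither kit and stays where it is: thin glass vial with a black rubber cap, 27 mm in diameter, 52 mm tall, upright among the stock. Origin: centre of its underside.
- notebook: Bystander: closed dark brown notebook lying flat, 90 mm (its x) by 130 mm (its y), 14 mm thick. Origin: centre of its underside.
- timer: Bystander: small white desk timer lying flat, 50 mm (its x) by 80 mm (its y), 26 mm thick. Origin: centre of its underside.

How it is judged:
At the end, for the whole second after the job is handed in: Each of the five things stands upright (0.1 rad), at rest on the floor of its own pocket, between its walls (centre within about 12 mm of the pocket's along the tray, 11 to 20 mm across); the box lies along the tray within 0.5 rad; vial, notebook and timer are within 30 mm of their starts (x of lancet_box in the frame of long_tray between -0.014 and 0.014 m and y of lancet_box in the frame of long_tray between -0.077 and -0.051 m and z of each of lancet_box, dropper, tall_jar in the frame of long_tray below 0.007 m and angle between each of lancet_box, dropper, tall_jar, wide_jar, square_bottle's own z axis and vertical below 0.1 rad and linear speed of each of lancet_box, dropper, tall_jar, wide_jar, square_bottle below 0.02 m/s and angular speed of each of lancet_box, dropper, tall_jar, wide_jar, square_bottle below 0.2 rad/s and x of dropper in the frame of long_tray between -0.017 and 0.017 m and y of dropper in the frame of long_tray between 0.005 and 0.029 m and x of tall_jar in the frame of long_tray between -0.0115 and 0.0115 m and y of tall_jar in the frame of long_tray between 0.0695 and 0.0925 m and x of wide_jar in the frame of short_tray between -0.0125 and 0.0125 m and y of wide_jar in the frame of short_tray between -0.0445 and -0.0195 m and z of each of wide_jar, square_bottle in the frame of short_tray below 0.007 m and x of square_bottle in the frame of short_tray between -0.02 and 0.02 m and y of square_bottle in the frame of short_tray between 0.0275 and 0.0525 m and distance of each of vial, notebook, timer from where it was at the start of the episode below 0.03 m and not (angle between the x axis of lancet_box and the y axis of long_tray, either way round above 0.5 rad)); the robot touches nothing.
It fails at once if a kit item or the vial tipped over (more than 0.7 rad) (angle between any of lancet_box, dropper, tall_jar, wide_jar, square_bottle, vial's own z axis and vertical above 0.7 rad).
It fails at once if the vial, notebook or timer pushed more than 30 mm (distance of any of vial, notebook, timer from where it was at the start of the episode above 0.03 m).
It also fails if it takes over 115 s, if anything falls off the work surface, if the arm or the gripper's body presses on something with over 40 N, if the wrist force passes 120 N, or if a joint passes its speed limit or range.

## Robot

A 6-joint arm with a two-finger parallel gripper is mounted at the origin on the work surface. World frame = base frame: x ahead of the robot, y to its left, z up, the work surface at z = 0. Lengths are in m, angles in rad, forces in N, time in s.
With the tool pointing down it reaches from about 0.35 to 0.775 m from the base axis. Payload 7.3 kg.
Tool frame: the origin (TCP) lies midway between the tips of the shut fingers; the grasp point (between the pads) lies 19 mm behind it (manip.tcp_to_grasp is the z of the grasp point in the tool frame, in m); z points along the fingers, x is the direction in which the jaws open and shut, and the axes are right-handed (so a half turn about z gives the same grasp; the last joint's range is limited). The gripper opens to 92 mm and grips with 3 to 60 N. Pads are 19 mm wide; open, the fingers measure 130 mm over their backs; the gripper's body (75 mm by 190 mm) begins 47 mm behind the grasp point.
Start: joints at [1.113, 0.342, 1.524, -0, 1.275, -0.146], TCP at [0.161, 0.5, 0.227] pointing down, gripper open.
Joint ranges: [-2.53, 2.53], [-0.77, 2.02], [0.04, 2.7], [-1, 4.14], [0.28, 2.66], [-3.11, 3.11]. Speed limits (rad/s): [2.57, 2.57, 3.14, 3.14, 3.14, 3.14].

## Interface

Orientations are given as [roll, pitch, yaw] about the fixed x, y, z axes, in that order (R = Rz(yaw) Ry(pitch) Rx(roll)).
In Python, from station import manip, viewer gives the robot as it stands. Calls block until the motion is done:
- manip.reach(position, orientation): joint-space move of the TCP to a pose.
- manip.move_linear(position, rotation=None, vel=0.15, guard=None): straight line of the TCP; rotation=None keeps the orientation; vel is the mean speed in m/s. With guard (N) it stops when the force on the tool has changed by that much, and returns True; else False.
- manip.move_joints(angles): joint-space move.
- manip.open_gripper() and manip.close_gripper(newtons=None): open the fingers fully, or close them until they stop; newtons is the grip in N (None keeps the last).
- manip.hold(seconds).
- manip.solve_ik(position, orientation): joint angles nearest the present ones, or None.
- viewer.snapshot(name): name is "scene" or "top" or "wrist"; returns the picture (420x560x3 uint8, red, green, blue); there is no depth.
- viewer.camera_params(name): a dict with "vertical_fov" (degrees; the focal length in pixels is half the picture's height over the tangent of half this angle, whatever the lens; pixels are square), "cx", "cy" (the principal point, pixels), "k1" (the pictures are not rectified: a ray, as slopes to the right and down, at radius r is drawn at 1 + k1 r^2 times it, then the intrinsics apply), "R" (3x3) and "t" (3): a world point X has camera coordinates R X + t. Camera axes: x right, y down, z forward; pixel columns grow to the right and rows downward; lengths in m; the calibration is good to about 2 mm. A picture is of the moment at which its call begins: read the wrist's pose just before it. camera_params takes no time and is no camera call; for the wrist camera it gives the pose at the moment of the call.
A pose or a line that the arm cannot do raises manip.MotionError and nothing moves.
- manip.sign_off(): hands the job in, once; it reports no verdict.
Readings, each from a call of its own:
- manip.get_clock(): time.
- manip.get_q(): joint angles.
- manip.get_dq(): joint speeds.
- manip.get_joint_torque(): joint torques, N m.
- manip.get_position(): TCP position.
- manip.get_tcp_rot(): TCP orientation.
- manip.get_contact_force(): force on the tool from outside, world axes, zero at the start.
- manip.get_ft_torque(): the same for the moment, N m.
- manip.get_finger_gap(): finger opening in m.
Only numpy, scipy, OpenCV 4.12 (cv2) and the standard library are available. Lean on these libraries where they do the work, as an engineer would, in place of code of your own. Each camera call takes 0.05 s, during which the arm holds its last target.

## Working session

There is one attempt and no reset: what is moved stays moved. The work goes in short steps, each a Python script; the robot and the scene stay as the last script left them, time stands still between calls to the robot, and variables do not carry over. Pictures are saved under pics/ and viewed, and the job is handed in when it is done.

```bash
ls; mkdir -p pics
python3 - <<'E'
from station import manip, viewer
import cv2
for n in ["scene","top","wrist"]:
    p=viewer.camera_params(n); print(n,{k:(v.tolist() if hasattr(v,'tolist') else v) for k,v in p.items()})
    cv2.imwrite(f"pics/{n}0.png",viewer.snapshot(n)[:,:,::-1])
print(manip.get_clock(),manip.get_position(),manip.get_tcp_rot(),manip.tcp_to_grasp)
E
```

```text
pics
scene {'vertical_fov': 43.603363755148536, 'cx': 278.45083934379073, 'cy': 207.15007817830383, 'k1': -0.09041089189309649, 'R': [[0.022955507884181655, 0.9997168001995134, 0.0062740781494583335], [0.7663082006629406, -0.013564807320915912, -0.6423299289298862], [-0.642062914560953, 0.019552887285325955, -0.7664025693748042]], 't': [-0.015600945264935454, -0.45007393050972105, 1.443395997734182]}
top {'vertical_fov': 43.342478327317316, 'cx': 290.13019997871254, 'cy': 205.7403787591986, 'k1': 0.05402878026520831, 'R': [[0.0011096163534472293, -0.99999934911643, 0.00026555275313520406], [-0.9902586010590289, -0.0011357823319562135, -0.13923581804661436], [0.13923602903043325, -0.00010846755713691067, -0.9902592167986248]], 't': [0.003977757998443968, 0.586857859006553, 1.0784834039640057]}
wrist {'vertical_fov': 62.7770183782877, 'cx': 278.7793757499112, 'cy': 211.02948636652908, 'k1': -0.029912144061421335, 'R': [[0.3068467132181339, 0.9517581274888213, -0.0012495383958576094], [0.9061248499811733, -0.29173239438849474, 0.30631677445245137], [0.2911749488431765, -0.09512453323580722, -0.9519288168465354]], 't': [-0.5244882884645795, -0.03860388307607457, 0.3919938509107063]}
0.15 [0.16089989 0.49943024 0.22621186] [-3.14145162e+00  1.11467641e-03  1.25901096e+00] -0.0188
```

View pics/top0.png

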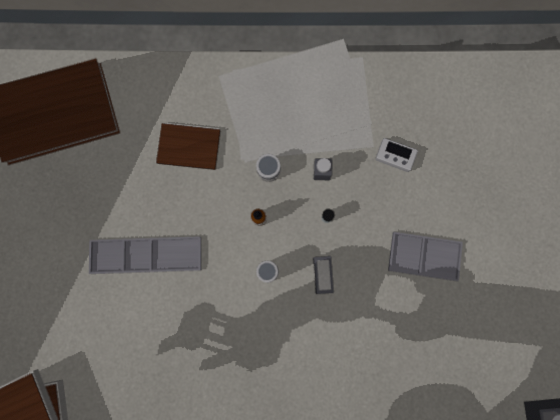

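View pics/scene0.png

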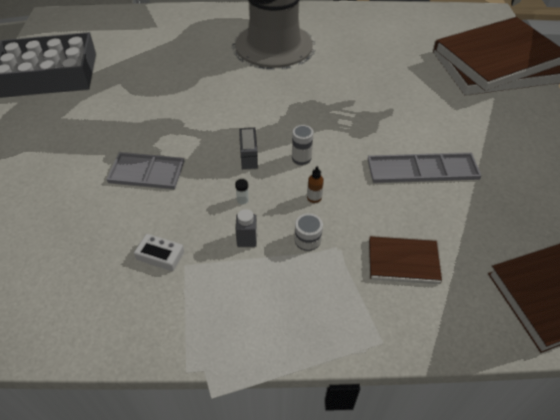

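View pics/wrist0.png

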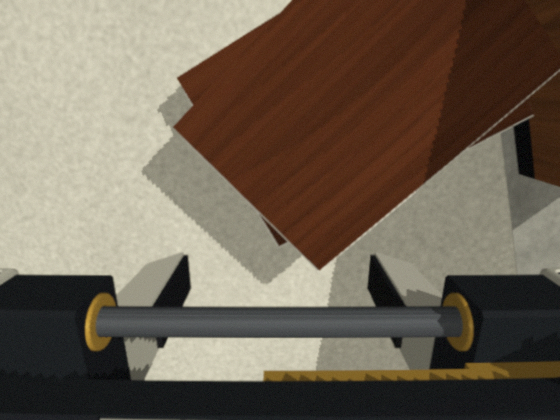

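The top view shows the long tray at about (146,254), the short tray at (425,256), wide jar lid (268,166), square cap (323,165), dropper (258,216), vial (328,215), tall jar lid (267,271), box top (323,274), notebook (188,146) and timer (397,153). Next I enlarge the top view.

```bash
cat > cam.py <<'E'
import numpy as np, cv2
from scipy.optimize import brentq
def setup(p,h=420):
    f=h/2/np.tan(np.radians(p["vertical_fov"])/2)
    return f,p["cx"],p["cy"],p["k1"],np.array(p["R"]),np.array(p["t"])
def ray(p,u,v):
    f,cx,cy,k1,R,t=setup(p)
    d=np.array([(u-cx)/f,(v-cy)/f]); rd=np.hypot(*d)
    r=rd
    for _ in range(30): r=rd/(1+k1*r*r)
    s=d*(r/rd) if rd>0 else d
    D=R.T@np.array([s[0],s[1],1.0]); C=-R.T@t
    return C,D
def onplane(p,u,v,z):
    C,D=ray(p,u,v); return C+D*(z-C[2])/D[2]
def proj(p,X):
    f,cx,cy,k1,R,t=setup(p); c=R@np.array(X)+t; s=c[:2]/c[2]; s=s*(1+k1*(s@s)); return f*s+[cx,cy]
E
python3 - <<'E'
import cv2
a=cv2.imread("pics/top0.png")
cv2.imwrite("pics/topA.png",cv2.convertScaleAbs(cv2.resize(a[140:300,230:350],None,fx=4,fy=4,interpolation=cv2.INTER_CUBIC)[:600],alpha=1.8))
b=cv2.resize(a[225:285,80:215],None,fx=5,fy=5,interpolation=cv2.INTER_CUBIC)
cv2.imwrite("pics/topB.png",cv2.convertScaleAbs(b,alpha=1.8))
b=cv2.resize(a[220:290,375:475],None,fx=6,fy=6,interpolation=cv2.INTER_CUBIC)
cv2.imwrite("pics/topC.png",cv2.convertScaleAbs(b,alpha=1.8))
E
```

```text
(no output)
```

View pics/topA.png

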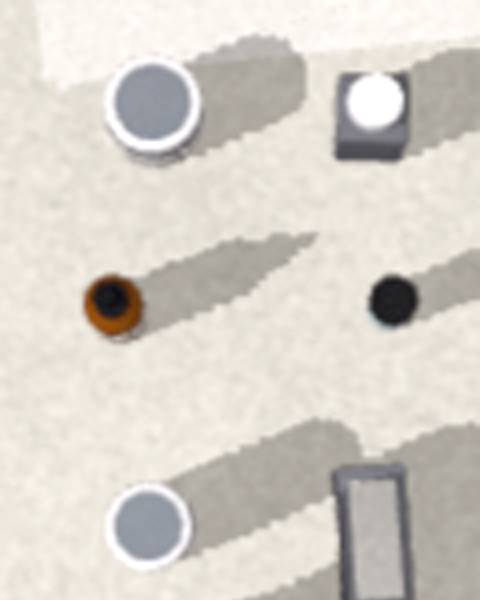

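View pics/topB.png

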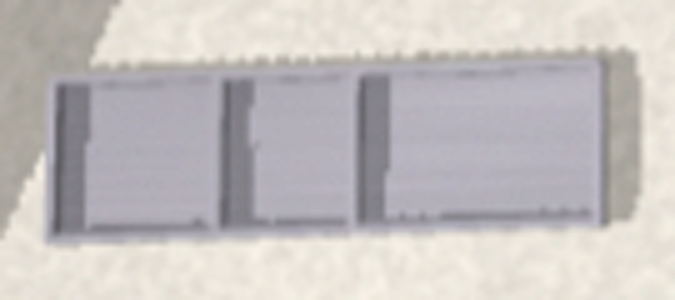

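View pics/topC.png

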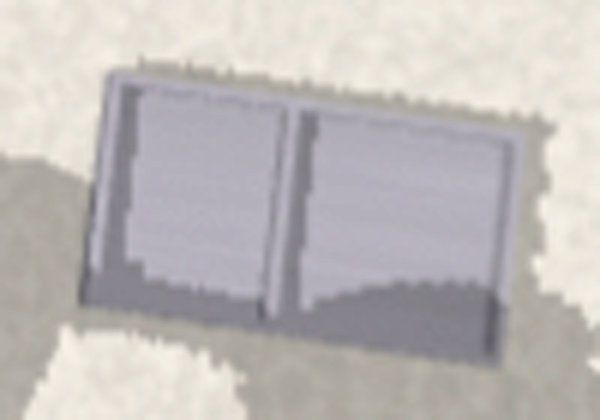

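Run:
```python
import cv2
a=cv2.imread("pics/top0.png")
b=cv2.resize(a[245:300,295:350],None,fx=8,fy=8,interpolation=cv2.INTER_CUBIC)
c=cv2.resize(a[145:200,295:350],None,fx=8,fy=8,interpolation=cv2.INTER_CUBIC)
cv2.imwrite("pics/topD.png",cv2.convertScaleAbs(cv2.hconcat([b[:,:380],c[:,:400]]),alpha=1.6))
a=cv2.imread("pics/scene0.png")
b=cv2.resize(a[115:255,225:335],None,fx=4,fy=4,interpolation=cv2.INTER_CUBIC)
cv2.imwrite("pics/sceneA.png",cv2.convertScaleAbs(b,alpha=1.8))
```

```text
(no output)
```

View pics/topD.png

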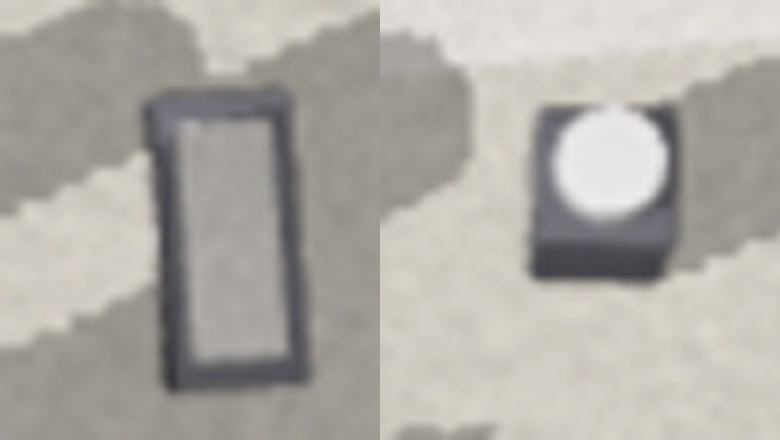

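View pics/sceneA.png

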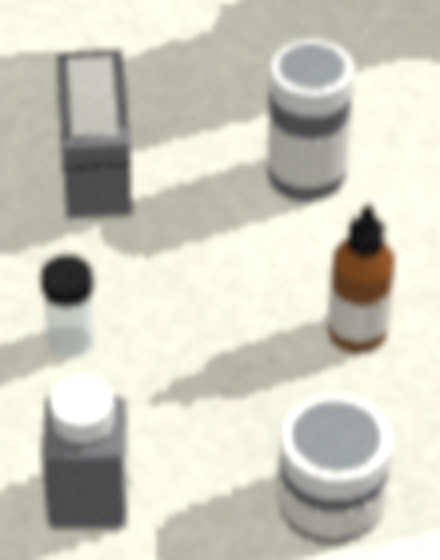

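```bash
cat > meas.py <<'E'
from station import viewer
from cam import *
T=viewer.camera_params("top");S=viewer.camera_params("scene")
def z(U,s,ou,ov): return (U[0]+.5)/s-.5+ou,(U[1]+.5)/s-.5+ov
A=lambda U,h,cfg=(4,230,140):onplane(T,*z(U,*cfg),h)
Dq=(8,295,245);Eq=(8,295,145);B=(5,80,225);C=(6,375,220);SA=(4,225,115)
def Sc(U,h): return onplane(S,*z(U,*SA),h)
def pr(n,*a): print(n,*[np.round(x[:2]*1000,1) for x in a])
pr("wide",A((153,103),.052),Sc((337,436),.052))
pr("sqcap",A((230,160),.076,Eq),Sc((83,400),.076))
sq=[A(u,.058,Eq) for u in [(160,105),(300,105),(288,245),(153,243)]]
pr("sq sh",np.mean(sq,0),*sq)
pr("drop",A((110,297),.09),Sc((369,210),.092))
pr("vial",A((393,300),.052),Sc((67,272),.052))
pr("tall",A((149,526),.08),Sc((312,67),.08))
bl=[A(u,.055,Dq) for u in [(176,120),(270,120),(288,360),(193,362)]]
pr("boxlabel",np.mean(bl,0),*bl)
bt=[Sc(u,.055) for u in [(58,55),(122,51),(132,145),(63,146)]]
pr("boxscene",np.mean(bt,0),*bt)
def fit(name,pts,lx,ly,cfg):
    # order TL,TR,BR,BL: image left=+y, up=+x
    P=np.array([A(u,.012,cfg)[:2] for u in pts])
    M=np.array([[lx,ly],[lx,-ly],[-lx,-ly],[-lx,ly]])/2
    c=P.mean(0); H=M.T@(P-c); th=np.arctan2(H[0,1]-H[1,0],H[0,0]+H[1,1])
    R=np.array([[np.cos(th),-np.sin(th)],[np.sin(th),np.cos(th)]])
    print(name,np.round(c*1000,1),round(th,4),"res",np.round((P-c-M@R.T)*1000,1).tolist()); return c,th
fit("long",[(50,75),(603,58),(603,224),(48,242)],.072,.236,B)
fit("short",[(110,72),(522,130),(495,365),(82,305)],.084,.148,C)
E
python3 meas.py
```

```text
wide [671.7  51.9] [671.8  56.3]
sqcap [668.2 -64.1] [667.7 -60.4]
sq sh [668.3 -63.9] [687.  -46.8] [687.  -83.8] [649.4 -80.3] [649.9 -44.8]
drop [563.3  71.3] [565.   76.2]
vial [566.6 -74.3] [566.3 -71.1]
tall [448.8  51.2] [448.7  55.3]
boxlabel [442.4 -64. ] [472.9 -50. ] [473.  -74.2] [412.1 -78.1] [411.5 -53.9]
boxscene [443.6 -59.7] [408.8 -79.6] [406.1 -44.8] [479.7 -39.2] [479.8 -75.1]
long [485.5 314.4] 0.0307 res [[-0.5, -0.2], [-0.6, 0.6], [0.5, 0.9], [0.7, -1.3]]
short [ 483.3 -283.3] -0.1428 res [[-0.4, -0.8], [0.3, -0.0], [0.4, 1.4], [-0.3, -0.6]]
```

The two cameras agree in x, and differ by about 4 mm in y. I'll check that with a wrist view above the tall jar, and cross-check the trays in the scene view.

```bash
cat > rob.py <<'E'
from station import manip, viewer
import numpy as np, cv2
from cam import *
UP=.22
def best(p,yaw):
    q0=np.array(manip.get_q()); c=[]
    for k in (-2,-1,0,1,2):
        o=[np.pi,0,yaw+k*np.pi]
        q=manip.solve_ik(p,o)
        if q is not None: c.append((np.abs(np.array(q)-q0).max(),o))
    return min(c,key=lambda t:t[0])[1]
def above(x,y,yaw,z=UP):
    o=best([x,y,z],yaw); manip.reach([x,y,z],o); return o
def snap(n,f):
    p=viewer.camera_params(n); cv2.imwrite("pics/"+f,viewer.snapshot(n)[:,:,::-1]); return p
def pick(x,y,yaw,zg,N=15):
    z=zg+manip.tcp_to_grasp
    above(x,y,yaw)
    g=manip.move_linear([x,y,z],vel=.15,guard=15)
    manip.close_gripper(N); gap=manip.get_finger_gap()
    manip.move_linear([x,y,UP],vel=.2)
    print("pick guard",g,"gap %.4f after %.4f"%(gap,manip.get_finger_gap()),"t",manip.get_clock())
def place(x,y,yaw,zg):
    z=zg+manip.tcp_to_grasp+.0045
    above(x,y,yaw)
    manip.move_linear([x,y,z+.03],vel=.2)
    g=manip.move_linear([x,y,z],vel=.05,guard=15)
    manip.open_gripper()
    manip.move_linear([x,y,UP],vel=.2)
    print("place guard",g,"t",manip.get_clock())
def tr(c,th,ty):  # tray point
    return c[0]-np.sin(th)*ty, c[1]+np.cos(th)*ty
LONG=((.4855,.3164),.0307); SHORT=((.4833,-.2813),-.1428)
E
python3 - <<'E'
from rob import *
import json
above(.449,.053,0.03,.24)
p=snap("wrist","w1.png"); json.dump({k:(v.tolist() if hasattr(v,'tolist') else v) for k,v in p.items()},open("w1.json","w"))
print(manip.get_position(),manip.get_clock())
a=cv2.imread("pics/scene0.png")
b=cv2.resize(a[140:195,360:490],None,fx=5,fy=5,interpolation=cv2.INTER_CUBIC)
c=cv2.resize(a[140:195,95:195],None,fx=5,fy=5,interpolation=cv2.INTER_CUBIC)
c=cv2.copyMakeBorder(c,0,0,0,150,0)
cv2.imwrite("pics/sceneT.png",cv2.convertScaleAbs(cv2.vconcat([b,c]),alpha=1.8))
E
```

```text
[0.44894478 0.05376131 0.23999686] 2.125
```

View pics/w1.png

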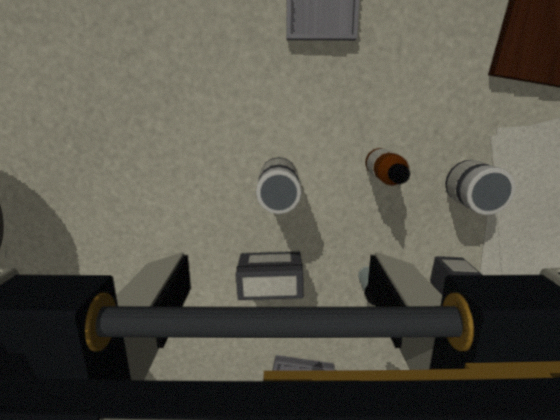

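View pics/sceneT.png

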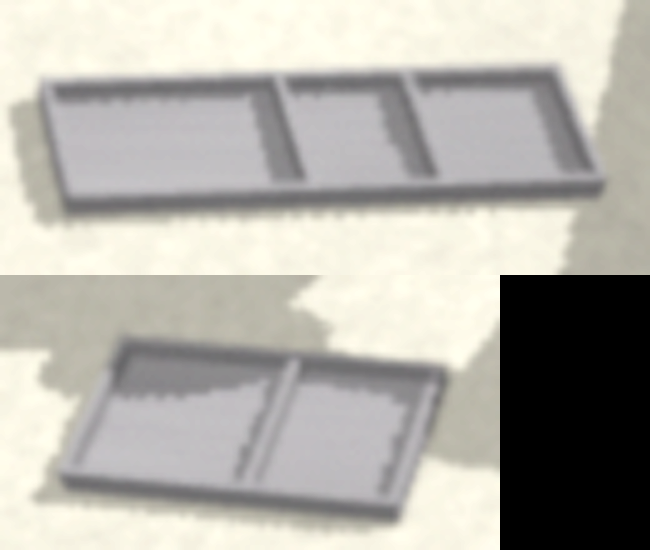

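Run:
```python
import json
from cam import *
from station import viewer
W=json.load(open("w1.json")); S=viewer.camera_params("scene")
for n,u,h in [("tall",(278,193),.08),("wide",(489,189),.052),("boxlabel",(270,287),.055),("drop",(399,174),.092),("trayc1",(287,40),.012),("trayc2",(358,40),.012)]:
    print(n,np.round(onplane(W,*u,h)*1000,1)[:2])
def z(U,s,ou,ov): return (U[0]+.5)/s-.5+ou,(U[1]+.5)/s-.5+ov
for n,pts,cfg in [("long",[(42,80),(558,68),(604,180),(68,195)],(5,360,140)),("short",[(122,65),(445,93),(398,233),(62,200)],(5,95,140))]:
    P=np.array([onplane(S,*z(u,*cfg),.012)[:2]*1000 for u in pts]); print(n,P.mean(0).round(1),P.round(1).tolist(), [np.linalg.norm(P[i]-P[(i+1)%4]).round(1) for i in range(4)])
```

```text
tall [448.5  52.9]
wide [669.3  56.9]
boxlabel [442.9 -63.6]
drop [557.5  77.3]
trayc1 [453.1 196.9]
trayc2 [525.8 199.4]
long [485.2 319.3] [[453.5, 201.5], [448.1, 435.2], [516.8, 437.3], [522.5, 203.2]] [np.float64(233.8), np.float64(68.7), np.float64(234.1), np.float64(69.0)]
short [ 485.2 -279.9] [[434.0, -346.8], [454.8, -201.4], [536.9, -213.2], [515.2, -358.1]] [np.float64(146.9), np.float64(82.9), np.float64(146.5), np.float64(82.0)]
```

All three cameras support the midpoint values: the wrist view puts the tray centre at y = 316. I'll pick the tall jar and place it, then check.

Run:
```python
from rob import *
pick(.449,.053,LONG[1],.048)
x,y=tr(*LONG,.081); place(x,y,LONG[1],.048)
snap("wrist","w2.png"); snap("top","t2.png")
```

```text
pick guard False gap 0.0441 after 0.0436 t 5.7083
place guard False t 10.6917
```

View pics/t2.png

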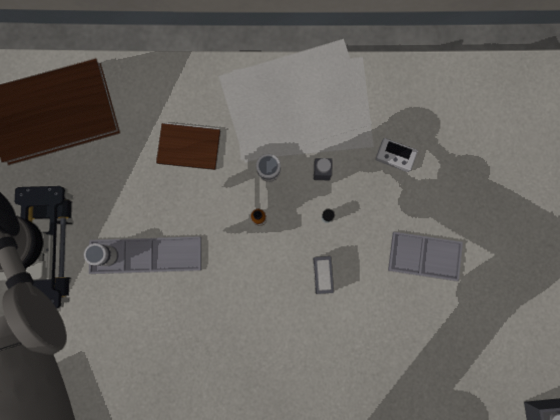

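View pics/w2.png

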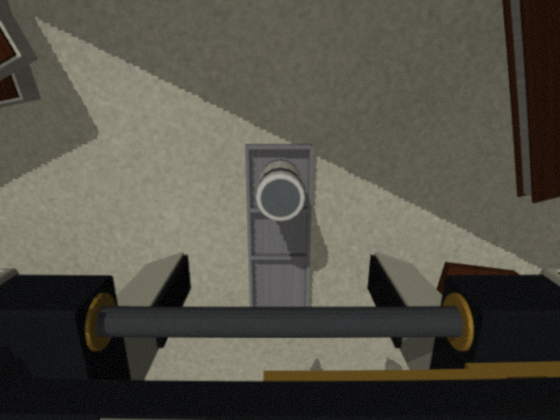

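The tall jar stands in the end pocket, with its lid at top (97,253) and wrist (279,195). Next come the dropper and the box.

Run:
```python
from rob import *
T=viewer.camera_params("top")
print(onplane(T,97,253,.083), tr(*LONG,.081))
pick(.563,.074,LONG[1],.049,12)
x,y=tr(*LONG,.017); place(x,y,LONG[1],.049)
pick(.443,-.062,np.pi/2+.065,.036)
snap("wrist","w3.png")
x,y=tr(*LONG,-.064); place(x,y,LONG[1],.036)
snap("wrist","w4.png"); snap("top","t4.png")
```

```text
[0.48516408 0.39039314 0.083     ] (np.float64(0.48301369059657334), np.float64(0.3973618321528758))
pick guard False gap 0.0317 after 0.0315 t 15.5333
place guard False t 20.4
pick guard False gap 0.0358 after 0.0362 t 25.45
place guard False t 30.6083
```

View pics/t4.png

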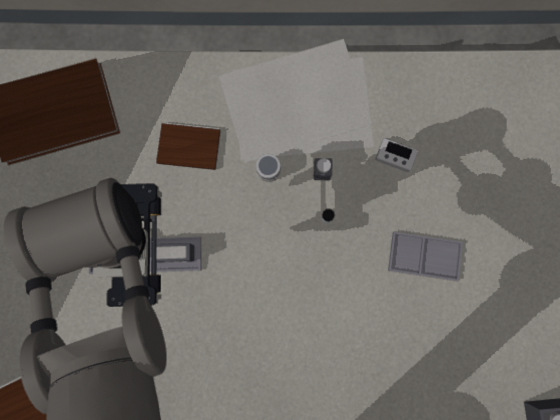

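View pics/w4.png

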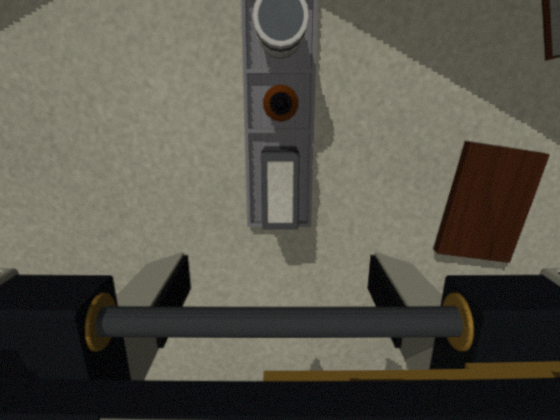

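All three stand in the long tray, seen at wrist (281,20), (281,102) and (280,190). Next is the short tray.

Run:
```python
from rob import *
pick(.671,.054,0,.034)
x,y=tr(*SHORT,-.032); place(x,y,SHORT[1],.034)
pick(.668,-.062,-.04,.039)
x,y=tr(*SHORT,.040); place(x,y,SHORT[1],.039)
snap("wrist","w5.png")
above(.42,0.0,0,.28); 
snap("top","t5.png");snap("scene","s5.png"); print(manip.get_clock())
```

```text
pick guard False gap 0.0517 after 0.0518 t 35.1583
place guard False t 40.4083
pick guard False gap 0.0381 after 0.0383 t 45.125
place guard False t 49.9583
51.1167
```

View pics/t5.png

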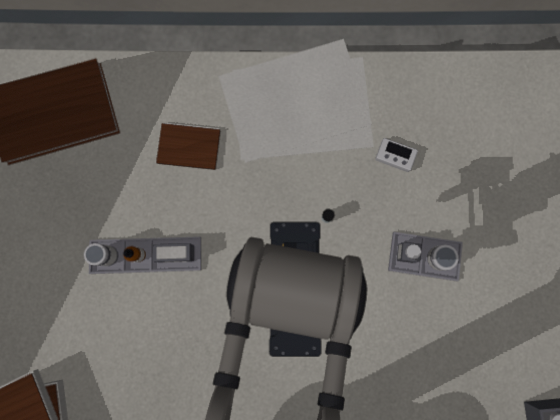

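View pics/s5.png

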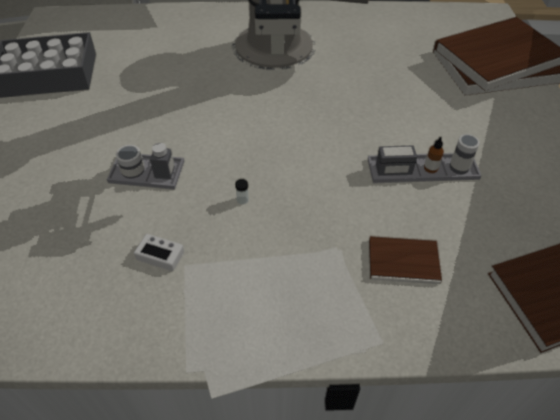

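View pics/w5.png

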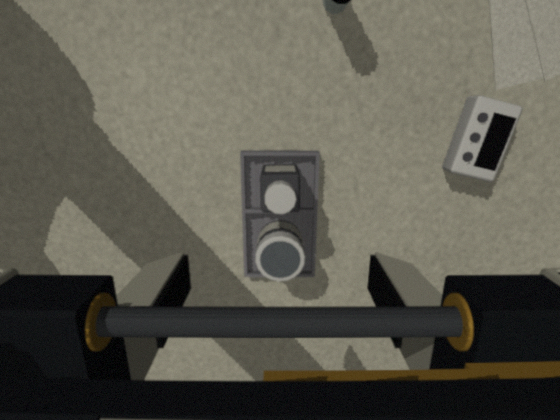

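Everything is in its pocket, and the vial, timer and notebook look unmoved. Now I'll put numbers on it.

Run:
```python
import cv2
a=cv2.imread("pics/t5.png")
b=cv2.resize(a[225:285,80:215],None,fx=5,fy=5,interpolation=cv2.INTER_CUBIC)
c=cv2.resize(a[225:285,380:470],None,fx=5,fy=5,interpolation=cv2.INTER_CUBIC)
c=cv2.copyMakeBorder(c,0,0,0,225,0)
cv2.imwrite("pics/t5z.png",cv2.convertScaleAbs(cv2.vconcat([b,c])[:600],alpha=1.8))
```

```text
(no output)
```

View pics/t5z.png

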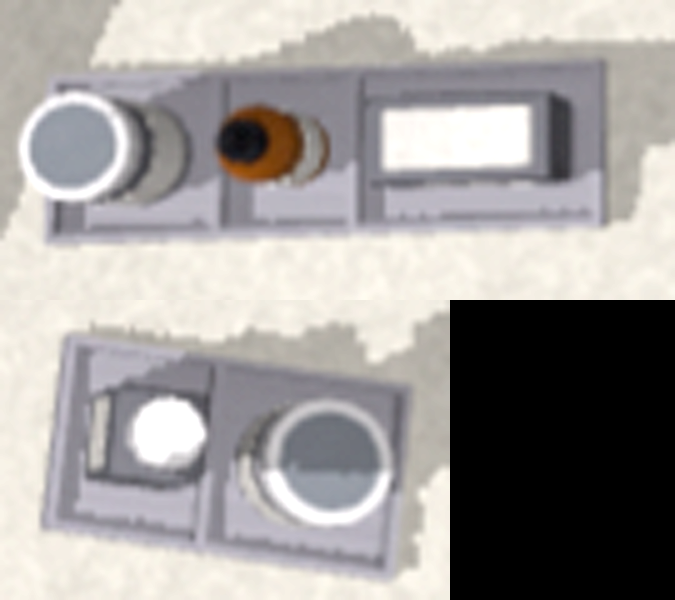

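Run:
```python
from rob import *
T=viewer.camera_params("top")
def z(U,s,ou,ov): return (U[0]+.5)/s-.5+ou,(U[1]+.5)/s-.5+ov
def loc(n,U,h,tray,c0):
    w=onplane(T,*z(U,*c0),h)[:2]; (cx,cy),th=tray; d=w-[cx,cy-.002]  # tray as seen by the top camera
    R=np.array([[np.cos(th),np.sin(th)],[-np.sin(th),np.cos(th)]]); print(n,(R@d*1000).round(1))
B=(5,80,225);C=(5,380,165)
loc("tall",(75,146),.083,LONG,B);loc("drop",(240,139),.094,LONG,B);loc("box",(457,138),.058,LONG,B)
loc("square",(167,431),.079,SHORT,C);loc("wide",(329,462),.055,SHORT,C)
a=cv2.imread("pics/top0.png").astype(int);b=cv2.imread("pics/t5.png").astype(int)
for n,(x0,x1,y0,y1) in dict(vial=(318,338,205,225),nb=(155,222,120,172),timer=(375,420,135,172)).items():
    g=[cv2.cvtColor(i[y0:y1,x0:x1].astype('uint8'),cv2.COLOR_BGR2GRAY).astype('float32') for i in (a,b)]
    print(n,cv2.phaseCorrelate(*g))
```

```text
tall [ 0.6 80.7]
drop [ 0.5 12.2]
box [  0.3 -65.2]
square [ 1.  40.8]
wide [  0.1 -31.3]
vial ((-0.16269700557159972, 0.11252553954852651), 1.0344683903455734)
nb ((-0.023099762713343353, -0.01771563625645811), 0.987212842383993)
timer ((0.4862254716707284, 0.004254696337781638), 0.998839178747601)
```

Run:
```python
from rob import *
T=viewer.camera_params("top");S=viewer.camera_params("scene")
s=cv2.imread("pics/s5.png")
cv2.imwrite("pics/s5z.png",cv2.convertScaleAbs(cv2.resize(s[130:190,360:490],None,fx=6,fy=6,interpolation=cv2.INTER_CUBIC),alpha=1.8))
P=[.4855-.0307*.017,.3144+.017]
for zz in (.003,.059,.095): 
    u=proj(T,[*P,zz]); print("top expected px in zoom",zz,((u-[80,225]+.5)*5-.5).round(0))
P=[.4855-.0307*.017,.319+.017]
for zz in (.003,.059,.095): 
    u=proj(S,[*P,zz]); print("scene expected px in zoom",zz,((u-[360,130]+.5)*6-.5).round(0))
```

```text
top expected px in zoom 0.003 [293. 152.]
top expected px in zoom 0.059 [254. 145.]
top expected px in zoom 0.095 [227. 141.]
scene expected px in zoom 0.003 [425. 232.]
scene expected px in zoom 0.059 [460. 120.]
scene expected px in zoom 0.095 [484.  44.]
```

View pics/s5z.png

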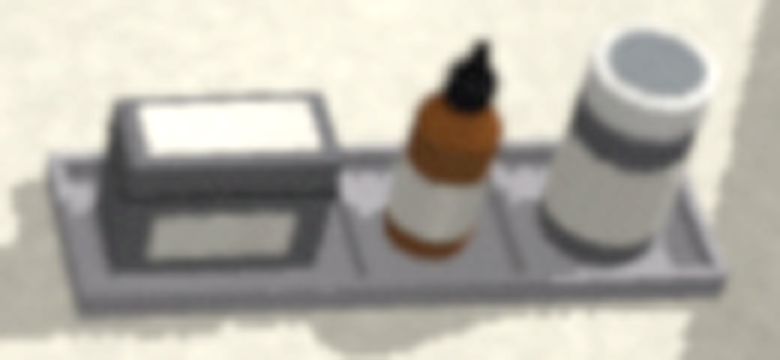

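In the scene view the dropper's tip is at (483,44), against (484,44) expected for the pocket centre. The cap's side had skewed my first estimate. Everything is upright and the arm is clear, so I'm handing in.

```bash
python3 -c "
from station import manip
manip.sign_off(); print(manip.get_clock())"
```

```text
the job is handed in; nothing more can be done
the job is handed in; nothing more can be done
```

Both kits are made up and the job is handed in; sign-off gave no verdict. It took about 51 s of the 115 s allowed. Each of the five items went into its pocket on the first try, and no motion guard tripped.

| Item | Offset from pocket centre in the last top view |
|---|---|
| Tall jar | under 1 mm |
| Lancet box | about 1 mm, lying along the tray |
| Wide jar | about 1 mm |
| Square bottle | about 1.3 mm |
| Dropper | about 5 mm by its cap, but at the centre in the scene view |

- **Upright:** all five looked upright in the last pictures. I did not measure their tilt.
- **Left in place:** the vial, notebook and timer shifted by no more than 0.5 px between the first and last top pictures (about 1 mm).
- **Disagreements:** the top and scene cameras differed by 3 to 5 mm in y. I used values near their midpoint, and a wrist view of the long tray agreed with that. The dropper's 5 mm comes from seeing the side of its cap in the top view; either reading is within the limits.

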